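# Free a clevis link by drawing back its spring bar with a forked tool

### The job

Take the forked tool from its stand and use it to push the collar of the spring bar gently sideways, away from the link, until the link springs up free; never bear on the fixture with more than about 15 N of tool force, and keep the gripper itself off it. Then put the tool back upright in its stand, lift the link out of the clevis and set it down (not dropped) in the tray, leaving the other things on the bench where they are.

Things in the scene. Friction and masses are not known exactly. Their poses are not given: they have to be found in the camera images.
- fixture: Fixed aluminium clevis fixture; origin at its underside below the pocket's middle, z up. Base plate 100 (x) x 150 (y -45..105) x 10 mm. Pocket inside 32 (x) x 20 (y) mm, floor z 10, walls to z 42: lugs at y -19..-10 and 10..20, cheeks at |x| 16..24. The link stands in it on a sprung ejector (pushes up 4 N, stroke 12 mm), held down by the spring bar.
- neck (a point): On the axis of the spring bar, a steel rod 8 mm thick along y at x 0, z 34 mm that goes through the +y lug into a window in the link. This point (fixture axes, y 30; it does not move with the bar) is always bare rod, between the lug's face (y 20) and the collar. Put the fork down over the rod here, tips about 10 mm below the axis; the base plate is 24 mm below it.
- collar_zone (a point): Middle of the range of the collar, fixed on the fixture at y 45, z 34 mm. The collar, 24 mm in diameter, 8 mm thick, is clamped on the bar by hand: its face towards the link lies anywhere from y 38 to 52 mm, not measured; find it by feel. The bar starts to move to +y at about 4 N; the link comes free after 9 to 10 mm (7 to 9 N); hard stop at 13 mm.
- housing (a point): Top centre of the spring housing, a block on the fixture at y 76..100, x +-20, 50 mm high; the fork stays between lug and housing, the tool's flange passes above it. When the collar is let go, the bar springs back lightly against the side of the risen link, which stays up.
- link_mid (a point): Centre (half-way up) of the link: steel, 30 (x) x 18 (y) x 50 mm high, top 6 mm only 22 wide (x), 0.1-0.2 kg. z up along it, y its thickness, along the spring bar. Held down, this point is 39 mm above the fixture's underside and the link stands 22 mm out of the pocket; freed, 51 and 34 mm. It lifts straight out, 1 mm play each side; foot 25 mm below the point.
- handle_mid (a point): Centre of the forked tool's black handle, 22 x 22 mm, 50 mm tall. z up along the tool (fork down), x across the two prongs, y the way a rod lies between them. Below it a flange 46 (x) x 34 (y) mm, 25 to 31 mm below this point, a neck 25 x 8 mm, then the prongs. 0.1-0.2 kg. Either face of the fork may push.
- fork_tip (a point): Midway between the tips of the tool's two prongs, 71 mm below the handle's centre, same axes. Prongs 6 x 6 mm, 26 mm long, the gap between them 13 mm (x).
- stand: Grey tool stand, block 84 (x) x 74 (y) x 50 mm high, fixed; origin at the centre of its underside. A through hole 33 (x) x 17 (y) mm in its middle takes the fork; the tool's flange rests on its top, tips 10 mm above the bench, tool x along the stand's x, either way round.
- tray: Black open tray 120 (x) x 100 (y) x 30 mm high, walls 4 mm, floor about 4 mm thick, fixed; origin at the centre of its underside.
- ring: Bystander: loose steel ring 42 mm across, 14 mm high, flat on the bench.
- fitting: Bystander: small brass fitting, 22 mm across, 26 mm high, upright.
- jar: Bystander: small jar, 52 mm across, 62 mm high.
- driver: Bystander: screwdriver lying on the bench, 190 mm long.
- wrench: Bystander: wrench lying on the bench, 170 mm long.
- shaft: Bystander: short dark shaft standing upright, 28 mm across, 75 mm high.
Not all that is in view belongs to the job. Leave any blue, green or turquoise look-alike of the part that bears handle_mid alone.

How it is judged:
By the outcome, as a careful person would: the job done as asked, in the order asked, and still so for the second after the job is handed in, with the robot touching nothing.
It also fails if it takes over 70 s, if anything falls off the work surface, if the arm or the gripper's body presses on something with over 40 N, if the wrist force passes 120 N, or if a joint passes its speed limit or range.

### The arm

A 6-joint arm with a two-finger parallel gripper is mounted at the origin on the work surface. World frame = base frame: x ahead of the robot, y to its left, z up, the work surface at z = 0. Lengths are in m, angles in degrees, forces in N, time in s.
With the tool pointing down it reaches from about 0.4 to 0.825 m from the base axis. Payload 7 kg.
Tool frame: the origin (TCP) lies at the centre of the arm's flange, where the gripper is bolted on; the fingertips stand 178 mm ahead of it and the grasp point (between the pads) lies 159 mm ahead of it (r.tips_ahead is the z of the fingertips in the tool frame, in m); z points along the fingers, y is the line along which they close (so a half turn about z gives the same grasp; the last joint's range is limited). The gripper opens to 88 mm and grips with 3 to 60 N. Pads are 19 mm wide; open, the fingers measure 130 mm over their backs; the gripper's body (78 mm by 193 mm) begins 47 mm behind the grasp point.
Start: joints at [-47.55, 20.546, 0.682, 0, -70.136, -16.507], TCP at [0.295, -0.607, 0.405] pointing down, gripper open.
Joint ranges: [-176.03, 176.03], [-82.01, 121.73], [-58.28, 71.71], [-173.87, 95.51], [-174.79, -0.11], [-173.66, 173.66]. Speed limits (degrees/s): [136.94, 136.94, 172.46, 180, 180, 180].

### API

Orientations are given as [roll, pitch, yaw] about the fixed x, y, z axes, in that order (R = Rz(yaw) Ry(pitch) Rx(roll)).
In Python, from plant import r gives the robot as it stands. The module is installed in compiled form; this text tells all that it offers.
- The arm moves only by the shell command python3 -m pendant 'ROWS' [FORCE]. ROWS is JSON, a list that holds one entry, the list of rows, each a list of 7 numbers: the shift along the tool's x, y, z in m, then the turn, a rotation vector about the tool's x, y, z in degrees, then the gripper command: -1 is shut, 1 is fully open, values between are in proportion. A call has 1 to 5 rows; each row is the pose to reach, as a shift and turn from the pose commanded when the call began, along the tool's axes at that moment; what a row does not reach only later rows make up. A row lasts 1/10 s, in which the tool goes at most 50 mm and 8.59 degrees, less where a joint would pass 70% of its speed; a pose out of reach is approached as far as the arm can. A call with a gripper value outside its range is refused whole. The fingers move at their own pace and stop on an object; FORCE is the grip in N (left out, the last holds). Time passes only in rows, so rows that repeat a pose let the fingers close. It gives the time, the measured TCP pose, the force, the opening and the grip force at its end, in the units of the state.
- r.get_state(): the state, without advancing time (a new reading comes with each control period).
- r.capture(name): name is "scene" or "top" or "wrist"; returns the picture (420x560x3 uint8, red, green, blue); there is no depth.
- r.camera_params(name): a dict with "fx", "fy", "cx", "cy" (pixels), "dist_coeffs" ([k1, k2, p1, p2, k3] as OpenCV has them; the pictures are not rectified), "R" (3x3) and "t" (3): a world point X has camera coordinates R X + t. Camera axes: x right, y down, z forward; pixel columns grow to the right and rows downward; lengths in m; the calibration is good to about 2 mm. A picture is of the moment at which its call begins: read the wrist's pose just before it. camera_params takes no time and is no camera call; for the wrist camera it gives the pose at the moment of the call.
- r.close_job(): hands the job in; it is judged then, once.
The state is a dict: "time_s": time; "joints": joint angles; "qd": joint speeds; "joint_torque": joint torques, N m; "tcp_pos": TCP position; "eef_rot": TCP orientation; "contact_force": force on the tool from outside, world axes, zero at the start; "moment": the same for the moment, N m; "gripper_width": finger opening in m; "gripper_force": force on a finger pad.
Only numpy, scipy, OpenCV 4.12 (cv2) and the standard library are available. Lean on these libraries where they do the work, as an engineer would, in place of code of your own. Each camera call takes 0.05 s, during which the arm holds its last target. There are 200 camera calls.

## Working session

There is one attempt and no reset: what is moved stays moved. The work goes in short steps, Python scripts to look and compute and a shell command to move; the robot and the scene stay as the last step left them, time stands still between calls to the robot, and variables do not carry over. Pictures are saved under pics/ and viewed, at most 10 in all, crops included, and the job is handed in when it is done.

```bash
mkdir -p pics; python3 - <<'E'
from plant import r
import cv2, numpy as np
s=r.get_state();print(s)
for n in("scene","top","wrist"):
    p=r.camera_params(n);print(n,p)
    cv2.imwrite(f"pics/{n}0.png",r.capture(n)[:,:,::-1])
E
```

```text
{'time_s': 0.0, 'joints': array([-4.75497408e+01,  2.05912380e+01,  6.33348128e-01, -1.95890477e-02,
       -7.01355666e+01, -1.65091235e+01]), 'qd': array([ 0.03932687,  0.02312577,  0.06615744, -0.04367788, -0.01941902,
       -0.01653107]), 'joint_torque': array([-1.56618033e-03, -5.82715523e+01,  2.93035895e+01,  6.99687347e+00,
        6.42518105e-03, -1.58084058e-04]), 'tcp_pos': array([ 0.29521187, -0.60680324,  0.4037231 ]), 'eef_rot': array([ 1.79905163e+02, -8.90410551e-03, -1.54065528e+02]), 'contact_force': array([ 1.03866292,  1.08617377, -0.24965399]), 'moment': array([-0.01513647,  0.04484529, -0.01540908]), 'gripper_force': 0.0, 'gripper_width': 0.08762140565514293}
scene {'fx': 430.5492359315604, 'fy': 430.5492359315604, 'cx': 292.2203386265135, 'cy': 209.69339245982908, 'dist_coeffs': array([-0.0704626,  0.       ,  0.       ,  0.       ,  0.       ]), 'R': array([[-0.61835088,  0.78589963,  0.0019893 ],
       [ 0.5251862 ,  0.41510027, -0.74288036],
       [-0.58465516, -0.45831597, -0.66942126]]), 't': array([ 0.35455071, -0.25079143,  1.29566087])}
top {'fx': 513.5534196376032, 'fy': 513.5534196376032, 'cx': 286.61436648867505, 'cy': 203.4680572285294, 'dist_coeffs': array([-0.10975261,  0.        ,  0.        ,  0.        ,  0.        ]), 'R': array([[ 0.02655498, -0.99956025,  0.01319619],
       [-0.99705715, -0.02743355, -0.07158519],
       [ 0.07191573, -0.01125641, -0.99734719]]), 't': array([-0.00616579,  0.57359027,  1.39044512])}
wrist {'fx': 329.5404990682992, 'fy': 329.5404990682992, 'cx': 278.29119953428756, 'cy': 208.38999471401397, 'dist_coeffs': array([0.01827154, 0.        , 0.        , 0.        , 0.        ]), 'R': array([[-0.43699462,  0.89946359,  0.00097943],
       [ 0.86976909,  0.42228988,  0.25528999],
       [ 0.22921044,  0.11241222, -0.96686404]]), 't': array([ 0.67457456, -0.03259756,  0.38897831])}
```

View pics/top0.png

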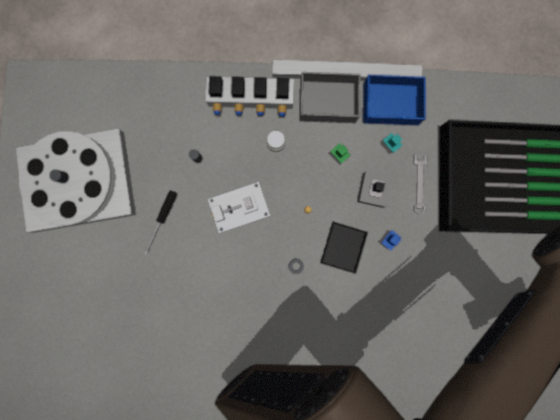

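View pics/scene0.png

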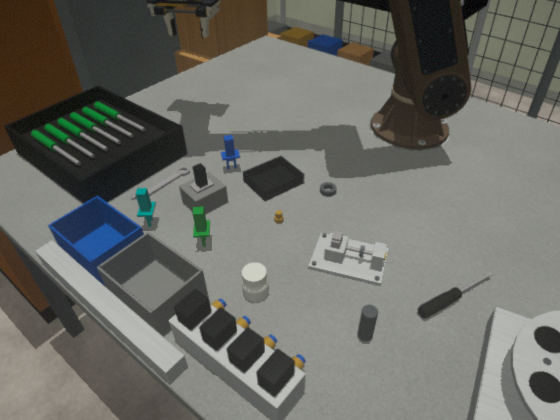

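Top view: the black-handled tool is at (379,187) in the grey stand (375,190). The look-alikes are green (341,153), turquoise (393,143) and blue (391,240), so the black one fits the description. The fixture is at (239,207). The tray is the small black one at (344,247), since the big one at (500,175) and the grey and blue ones don't match the sizes. An enlarged crop of the top view will confirm this.

```bash
cat > h.py <<'E'
import numpy as np, cv2
from plant import r
def ray(n,px,P=None):
    p=P or r.camera_params(n);K=np.array([[p['fx'],0,p['cx']],[0,p['fy'],p['cy']],[0,0,1]])
    u=cv2.undistortPoints(np.array(px,float).reshape(-1,1,2),K,p['dist_coeffs'])[:,0]
    d=np.c_[u,np.ones(len(u))]@p['R'];c=-p['R'].T@p['t'];return c,d
def at(n,px,z,P=None):
    c,d=ray(n,px,P);return c+d*((z-c[2])/d[:,2])[:,None]
def tri(n1,p1,n2,p2):
    c1,d1=ray(n1,[p1]);c2,d2=ray(n2,[p2]);A=np.c_[d1[0],-d2[0]]
    s=np.linalg.lstsq(A,c2-c1,rcond=None)[0];a=c1+s[0]*d1[0];b=c2+s[1]*d2[0];return (a+b)/2,np.linalg.norm(a-b)
def proj(n,X,P=None):
    p=P or r.camera_params(n);K=np.array([[p['fx'],0,p['cx']],[0,p['fy'],p['cy']],[0,0,1]])
    return cv2.projectPoints(np.array(X,float).reshape(-1,1,3),cv2.Rodrigues(p['R'])[0],p['t'],K,p['dist_coeffs'])[0][:,0]
E
python3 - <<'E'
from h import *
i=cv2.imread('pics/top0.png')
a=cv2.resize(i[165:240,200:280],(400,375),interpolation=2);b=cv2.resize(i[165:240,340:420],(400,375),interpolation=2)
cv2.imwrite('pics/c1.png',np.hstack([a,b]))
print(at('top',[(239,207)],0.01),at('top',[(379,187)],.1),at('top',[(344,247)],.03))
g=cv2.cvtColor(i,6);m=(g<45).astype('uint8');m[:, :320]=0;m[:,372:]=0;m[:215]=0;m[280:]=0
c=max(cv2.findContours(m,0,1)[0],key=cv2.contourArea);q=cv2.minAreaRect(c);B=cv2.boxPoints(q);print(q,at('top',B,.03),at('top',[q[0]],.03))
E
```

```text
[[0.56089706 0.14063206 0.01      ]] [[ 0.61761676 -0.23008669  0.1       ]] [[ 0.45838325 -0.14990253  0.03      ]]
((343.60552978515625, 246.98167419433594), (35.82270431518555, 41.76123046875), 16.69924545288086) [[ 0.41659964 -0.08659538  0.03      ]
 [ 0.52608872 -0.11690063  0.03      ]
 [ 0.50041208 -0.2115555   0.03      ]
 [ 0.39089047 -0.18073465  0.03      ]] [[ 0.45840682 -0.14882323  0.03      ]]
```

View pics/c1.png

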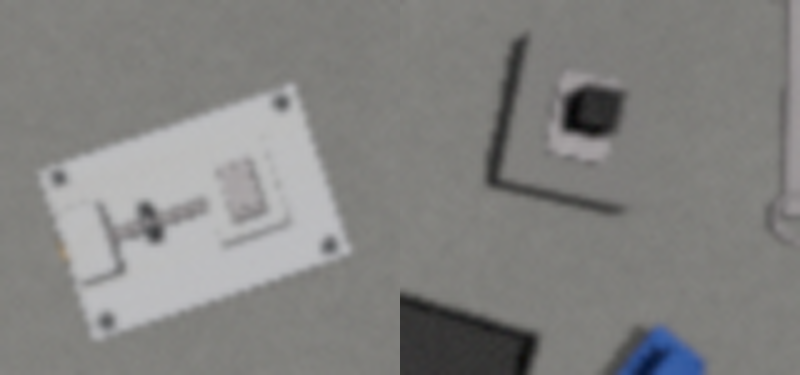

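Confirmed: black handle on a white flange in the grey stand. The flange's long side runs up the image. The fixture's pocket is to the right and its housing to the left, so fixture +y points left in the image. Next I work out the poses and the first hover.

```bash
cat >> h.py <<'E'
from scipy.spatial.transform import Rotation as Ro
def go(x,y,z,yaw):
    s=r.get_state();R0=Ro.from_euler('xyz',s['eef_rot'],degrees=True);T=Ro.from_euler('xyz',[180,0,yaw],degrees=True)
    print('t',round(s['time_s'],2),'shift',(R0.inv().apply(np.array([x,y,z])-s['tcp_pos'])).round(4),'turn',(R0.inv()*T).as_rotvec(degrees=True).round(2))
def tr(px,s,o): return [(o[0]+a/s,o[1]+b/s) for a,b in px]
E
python3 - <<'E'
from h import *
ang=lambda v:np.degrees(np.arctan2(v[1],v[0]))
B=at('top',tr([(295,85),(350,250),(95,340),(40,172)],5,(200-.4,165-.4)),.01);c=B.mean(0)
print('base',B.round(4),c,np.linalg.norm(np.diff(B,axis=0),axis=1))
yw=ang((B[3]-B[0])+(B[2]-B[1]))-90;print('fix yaw',yw, 'origin',c[:2]-.03*np.array([-np.sin(np.radians(yw)),np.cos(np.radians(yw))]))
S=at('top',tr([(523-400,35),(490-400,183),(625-400,210)],5,(340-.4,165-.4)),0.0);print('stand',S,ang(S[0]-S[1]),ang(S[1]-S[2])-90)
h=at('top',tr([(193,107)],5,(340-.4,165-.4)),.1);print('handle',h)
s=r.get_state();P=r.camera_params('wrist');R0=Ro.from_euler('xyz',s['eef_rot'],degrees=True)
print('cam in tool',R0.inv().apply(-P['R'].T@P['t']-s['tcp_pos']),R0.inv().apply(P['R'][2]))
go(.618,-.23,.36,166)
E
```

```text
base [[0.633  0.0886 0.01  ]
 [0.5422 0.0554 0.01  ]
 [0.4886 0.1946 0.01  ]
 [0.5807 0.2285 0.01  ]] [0.56112929 0.14178203 0.01      ] [0.09670114 0.14919663 0.0981091 ]
fix yaw 20.775228986317046 origin [0.57177037 0.11373266]
stand [[ 0.67092299 -0.20678745  0.        ]
 [ 0.58686335 -0.18940579  0.        ]
 [ 0.57378821 -0.26589422  0.        ]] -11.682838824359806 -9.700537335968548
handle [[ 0.62018327 -0.22794324  0.1       ]]
cam in tool [ 0.06812996 -0.00012978  0.02008992] [-2.55435735e-01 -6.10498109e-04  9.66825844e-01]
t 0.15 shift [-0.4551  0.1977  0.0441] turn [ 7.000e-02 -3.000e-02  3.994e+01]
```

```bash
python3 -m pendant '[[[-0.046,0.02,0.0045,0,0,7,1],[-0.091,0.04,0.009,0,0,14,1],[-0.137,0.059,0.013,0,0,21,1],[-0.182,0.079,0.018,0,0,28,1],[-0.227,0.099,0.022,0,0,36.6,1]]]' 10; python3 -c "
from h import *
go(.619,-.229,.33,169.3)"
```

```text
time_s: 0.65
tcp_pos: [0.4556, -0.4187, 0.3824]
eef_rot: [180.0, -0.0, 169.5]
contact_force: [0.7, -0.1, -0.2]
gripper_width: 0.0878
gripper_force: 0.0
t 0.65 shift [-0.126   0.2164  0.0525] turn [ 0.01 -0.02  0.17]
```

```bash
python3 -m pendant '[[[-0.023,0.04,0.01,0,0,0,1],[-0.046,0.079,0.019,0,0,0,1],[-0.07,0.12,0.029,0,0,0,1],[-0.093,0.16,0.039,0,0,0,1],[-0.112,0.192,0.047,0,0,0,1]]]' && python3 -m pendant '[[[-0.014,0.024,0.005,0,0,0,1],[-0.014,0.024,0.005,0,0,0,1],[-0.014,0.024,0.005,0,0,0,1]]]'; python3 - <<'E'
from h import *
s=r.get_state();P=r.camera_params('wrist');i=r.capture('wrist')[:,:,::-1]
cv2.imwrite('pics/w1.png',i);np.save('w1.npy',P,allow_pickle=True);print(s['tcp_pos'],s['eef_rot'])
E
```

```text
time_s: 1.15
tcp_pos: [0.6001, -0.2493, 0.335]
eef_rot: [180.0, -0.0, 169.8]
contact_force: [1.4, -1.2, 0.5]
gripper_width: 0.0876
gripper_force: 0.0
time_s: 1.45
tcp_pos: [0.6171, -0.2298, 0.3302]
eef_rot: [-180.0, -0.1, 169.8]
contact_force: [0.7, -0.2, -0.4]
gripper_width: 0.0876
gripper_force: 0.0
[ 0.61714278 -0.22976786  0.33023258] [-1.79993261e+02 -7.26590646e-02  1.69843143e+02]
```

View pics/w1.png

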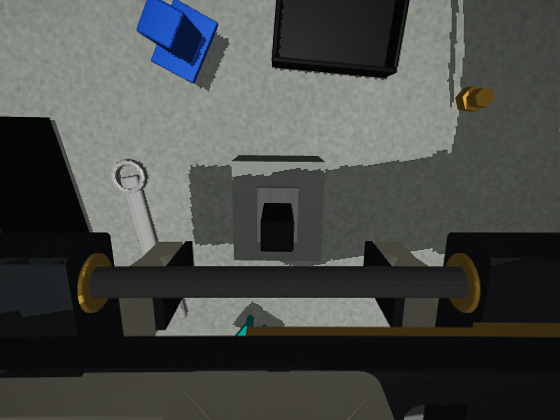

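The black handle sits between the open fingers: top at (278,212), flange edge (257–299,187), stand top (233–324). The gripper is aligned with the stand.

```bash
python3 - <<'E'
from h import *
P=np.load('w1.npy',allow_pickle=True).item()
s=r.get_state();R0=Ro.from_euler('xyz',s['eef_rot'],degrees=True)
L=lambda X:(R0.inv().apply(X-s['tcp_pos'])*1000).round(1)
print('flange',L(at('wrist',[(257,187),(299,187)],.056,P)))
i=cv2.imread('pics/w1.png');g=cv2.cvtColor(i,6)
for y in(195,200,210,230,245): print(y,g[y,228:330:3])
print(g[150:265:3,278]);print(g[150:265:3,245])
print('standtop',L(at('wrist',[(233,172),(324,172),(233,260),(324,260)],.05,P)))
print('handle',L(at('wrist',[(262,222),(293,222)],.106,P)),L(at('wrist',[(262,250),(294,250)],.106,P)))
E
```

```text
flange [[ 18.1 -16.  274.6]
 [ 18.1  16.9 274.6]]
195 [76 73 65 64 64 65 65 65 66 66 86 92 87 88 87 90 90 88 91 91 88 86 86 88
 66 65 65 66 66 65 66 66 70 78]
200 [77 75 64 64 65 65 63 67 66 65 86 91 87 88 90 90 90 87 92 90 87 86 88 87
 66 66 64 65 66 65 65 67 77 73]
210 [79 78 65 64 65 65 64 64 64 63 86 88  6  4  8  6  7  7  6  6  5 15 87 84
 65 66 64 65 64 63 64 64 71 75]
230 [67 71 65 63 66 65 65 64 63 61 87  3  9 12 12 13 12 14 12 10 12 10 70 75
 66 64 64 64 64 65 63 67 76 77]
245 [138 143  57  63  63  63  63  62  64  65  65   4  10  11  11  12  12   9
  10  13  12  12  66  62  62  64  64  63  65  65  65  69  74  75]
[148 147  36  39 148 144 142 128  66  65  66  67  55  89  89  88  87  90
   5   5   6   5   6   4  12  10  12  11  13  12  13  12  11  11  66  64
  62 150 141]
[147 142  35  36 149 144 143 143 141  65  64  65  65  64  64  65  65  66
  64  63  66  65  64  65  64  66  65  64  64  63  62  64  65  64  63  63
  61 145 153]
standtop [[ 29.  -35.2 280.6]
 [ 29.1  36.9 280.6]
 [-46.2 -37.8 280.6]
 [-46.2  39.6 280.6]]
handle [[  4.9  -9.8 224.6]
 [  4.9  10.3 224.6]] [[-14.5 -10.1 224.6]
 [-14.5  11.1 224.6]]
```

```bash
python3 -m pendant '[[[-0.005,0.0005,0.03,0,0,0,1],[-0.005,0.0005,0.06,0,0,0,1],[-0.005,0.0005,0.089,0,0,0,1],[-0.005,0.0005,0.089,0,0,0,0.2],[-0.005,0.0005,0.089,0,0,0,-1]]]' 50 && python3 -m pendant '[[[0,0,0,0,0,0,-1],[0,0,0,0,0,0,-1],[0,0,0,0,0,0,-1],[0,0,0,0,0,0,-1],[0,0,0,0,0,0,-1]]]'
```

```text
time_s: 2.0
tcp_pos: [0.6218, -0.2317, 0.2425]
eef_rot: [-180.0, -0.0, 169.7]
contact_force: [0.5, -0.5, 0.5]
gripper_width: 0.0767
gripper_force: 0.0
time_s: 2.5
tcp_pos: [0.6221, -0.2307, 0.2423]
eef_rot: [180.0, 0.0, 169.8]
contact_force: [0.5, 0.0, 0.2]
gripper_width: 0.0373
gripper_force: 0.0
```

```bash
python3 -m pendant '[[[0,0,0,0,0,0,-1],[0,0,0,0,0,0,-1],[0,0,0,0,0,0,-1],[0,0,0,0,0,0,-1]]]' && python3 -m pendant '[[[0,0,-0.01,0,0,0,-1],[0,0,-0.03,0,0,0,-1],[0,0,-0.06,0,0,0,-1],[0,0,-0.1,0,0,0,-1],[0,0,-0.1,0,0,0,-1]]]'; python3 -c "
from h import *
go(.562,.139,.342,-159.2)"
```

```text
time_s: 2.9
tcp_pos: [0.622, -0.2307, 0.2419]
eef_rot: [-180.0, -0.0, 169.8]
contact_force: [-0.3, 0.6, 0.9]
gripper_width: 0.0215
gripper_force: 50.0
time_s: 3.4
tcp_pos: [0.6235, -0.2312, 0.3488]
eef_rot: [-180.0, 0.6, 169.8]
contact_force: [-0.4, -0.2, -1.0]
gripper_width: 0.0218
gripper_force: 50.0
t 3.4 shift [0.126  0.3535 0.0053] turn [ -0.2    0.54 -30.98]
```

```bash
python3 -m pendant '[[[0.017,0.044,0,0,0,-7,-1],[0.034,0.088,0,0,0,-14,-1],[0.05,0.132,0,0,0,-21,-1],[0.067,0.176,0,0,0,-28,-1],[0.083,0.22,0,0,0,-31,-1]]]' ; python3 -c "
from h import *
go(.594,.154,.342,-159.2)"
```

```text
time_s: 3.9
tcp_pos: [0.5786, 0.0021, 0.3422]
eef_rot: [180.0, 0.0, -159.0]
contact_force: [0.7, 0.4, -1.2]
gripper_width: 0.0217
gripper_force: 50.0
t 3.9 shift [-0.0689  0.1362  0.0002] turn [0.   0.02 0.22]
```

```bash
python3 -m pendant '[[[-0.02,0.04,0,0,0,0,-1],[-0.04,0.08,0,0,0,0,-1],[-0.06,0.12,0,0,0,0,-1],[-0.067,0.132,0,0,0,0,-1],[-0.067,0.132,0,0,0,0,-1]]]' ; python3 - <<'E'
from h import *
s=r.get_state();P=r.camera_params('wrist');i=r.capture('wrist')[:,:,::-1]
cv2.imwrite('pics/w2.png',i);np.save('w2.npy',P,allow_pickle=True);print(s['tcp_pos'],s['eef_rot'],r.get_state()['tcp_pos'])
E
```

```text
time_s: 4.4
tcp_pos: [0.5953, 0.1499, 0.3417]
eef_rot: [180.0, -0.0, -159.1]
contact_force: [-0.5, -1.7, -1.7]
gripper_width: 0.0217
gripper_force: 50.0
[0.59526581 0.14985861 0.34174868] [ 1.79994392e+02 -3.53954713e-03 -1.59073358e+02] [0.59505852 0.14845004 0.34168269]
```

View pics/w2.png

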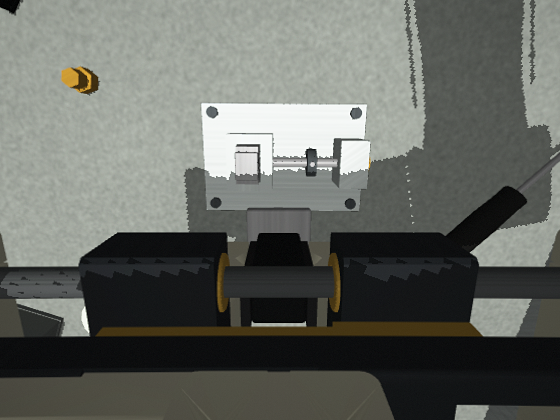

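The base plate spans (202–367, 104–210), the pocket and link top are near (247,163), the rod lies along row 161, the collar is at (311,162) and the housing is to the right at (352,163).

```bash
python3 - <<'E'
from h import *
P=np.load('w2.npy',allow_pickle=True).item();i=cv2.imread('pics/w2.png');g=cv2.cvtColor(i,6)
s=r.get_state()
ang=lambda v:np.degrees(np.arctan2(v[1],v[0]))
for x in(282,290,297,325): print(x,g[150:176,x])
print(g[161,268:345]);print('collar hi',g[153,300:325])
m=(g>190).astype('uint8');m[:90]=0;m[150:]=0
print('rows',[np.where(m[y,195:375])[0][[0,-1]]+195 for y in(108,115,125,135)], [np.where(m[95:130,x])[0][0]+95 for x in(225,250,300,330,345)])
for x in (225,250,330,345): print(x,g[200:216,x])
B=at('wrist',[(202.5,104),(366.5,104)],.01,P);print(B,np.linalg.norm(B[1]-B[0]),ang(B[1]-B[0])-90)
E
```

```text
282 [244 244 244 245 245 247 240 125 109 145 157 128 230 212 173 155 139 226
 250 240 130 135 132 135 134 139]
290 [245 244 244 245 245 244 121 124 102 141 165 186 229 212 174 159 143 231
 248 166 130 136 133 134 134 138]
297 [245 243 244 245 246 245 165 127 100 142 164 185 227 213 171 158 147 232
 249 242 241 127 131 131 135 138]
325 [244 243 243 245 245 247 240 121  94 134 158 178 215 211 175 162 145 200
 253 251 128 138 135 132 133 136]
[246 247 247 247 222 187 146 129 143 193 192 191 192 180 128 193 189 189
 190 188 189 187 186 187 187 175 107 127 187 185 184 185 172 125 185 184
 183 186 174  27  91  88  90  95  66  72  96  91  96 133 183 181 179 180
 178 178 178 178 179 179 178 179 178 177 168 118 179 179 177 135  69  78
 155 248 244 244 245]
collar hi [245 245 246 248 243 124  37  40  69  67  67  66  64  64  61  54  98 228
 249 246 245 245 245 245 245]
rows [array([201, 366]), array([202, 365]), array([202, 364]), array([203, 364])] [np.int64(103), np.int64(103), np.int64(104), np.int64(104), np.int64(104)]
225 [136 133 134 138 137 140 136 138 140 137  59  91  91  89  89  90]
250 [137 134 134 134 138 142 139 115  53  56  81  97 105 103 104 103]
330 [138 139 137 135 135 138 140 138 137 138 151  86  87  86  87  86]
345 [125  37  18  24  31  77  82 139 138 136 129  85  90  89  89  88]
[[0.54213776 0.05626449 0.01      ]
 [0.48950246 0.19418835 0.01      ]] 0.14762610384671154 20.888144722171617
```

```bash
python3 - <<'E'
from h import *
P=np.load('w2.npy',allow_pickle=True).item();s=r.get_state()
yw=20.9;Rz=Ro.from_euler('z',yw,degrees=True)
B=at('wrist',[(202,103.5),(366.3,103.5)],.01,P).mean(0)
rod=at('wrist',[(282,161.7),(325,161.7)],.034,P)
print('rod angle',np.degrees(np.arctan2(*(rod[1]-rod[0])[:2][::-1]))-90)
F=lambda X:Rz.inv().apply(X)*1000
fB=F(B);fr=F(rod);print('edge mid (should be x-50,y30)',fB,'rod x',fr)
for n in('lug',(273,161),.042),('collar near',(306.3,161),.036),('collar far',(317.5,161),.036),('housing',(337,161),.05):print(n[0],F(at('wrist',[n[1]],n[2],P))[0])
c=-P['R'].T@P['t'];print('cam',F(c))
L=at('wrist',[(202,103.5),(366.3,103.5)],.01,P);print(F(L))
print(F(s['tcp_pos']))
E
```

```text
rod angle 20.880848120236365
edge mid (should be x-50,y30) [526.12682343 -67.34206436  10.        ] rod x [[575.39627592 -69.36044949  34.        ]
 [575.40877464 -31.96862414  34.        ]]
lug [573.8625406  -77.05665193  42.        ]
collar near [574.56197853 -48.40625725  36.        ]
collar far [574.56655857 -38.74185787  36.        ]
housing [572.95373697 -24.40420759  50.        ]
cam [541.42481434 -72.48103827 321.65502842]
[[ 526.11228412 -141.26161149   10.        ]
 [ 526.14136275    6.57748276   10.        ]]
[608.86410529 -73.59729482 341.68268938]
```

```bash
python3 - <<'E'
from h import *
Rz=Ro.from_euler('z',20.9,degrees=True);t=Rz.apply([.5754,-.0663,.29]);print(t);go(*t,-159.1)
E
```

```text
[0.56119298 0.14332929 0.29      ]
t 4.45 shift [0.0334 0.0073 0.0517] turn [-0.   -0.03 -0.04]
```

```bash
python3 -m pendant '[[[0.015,0.004,0,0,0,0,-1],[0.033,0.007,0,0,0,0,-1],[0.033,0.007,0.025,0,0,0,-1],[0.033,0.007,0.048,0,0,0,-1],[0.033,0.007,0.048,0,0,0,-1]]]';python3 -m pendant '[[[0,0,0,0,0,0,-1],[0,0,0,0,0,0,-1]]]'; python3 - <<'E'
from h import *
Rz=Ro.from_euler('z',20.9,degrees=True);t=Rz.apply([.5754,-.0663,.268]);go(*t,-159.1)
P=r.camera_params('wrist');i=r.capture('wrist')[:,:,::-1];j=r.capture('scene')[:,:,::-1]
cv2.imwrite('pics/w3.png',np.hstack([cv2.resize(i[70:250,180:380],(400,360),interpolation=2),cv2.resize(j[200:300,290:401],(400,360),interpolation=2)]))
E
```

```text
time_s: 4.95
tcp_pos: [0.5605, 0.1405, 0.2913]
eef_rot: [-180.0, -0.3, -159.4]
contact_force: [-0.6, -0.9, -2.4]
gripper_width: 0.0214
gripper_force: 50.0
time_s: 5.15
tcp_pos: [0.5625, 0.1422, 0.2952]
eef_rot: [-180.0, 0.1, -159.3]
contact_force: [-0.5, 0.3, -1.4]
gripper_width: 0.0219
gripper_force: 50.0
t 5.15 shift [0.0009 0.0016 0.0272] turn [-0.    0.1  -0.16]
```

View pics/w3.png

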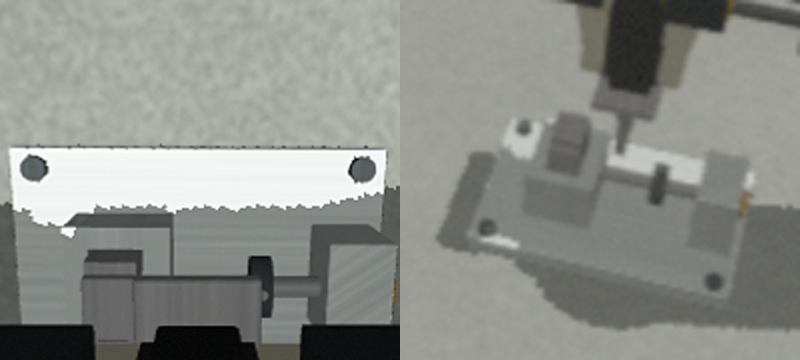

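The flange hides the rod in the wrist view. In the scene view the fork hangs over bare rod between lug and collar. I'll go down in small steps and watch the force.

```bash
python3 -m pendant '[[[0.001,0.0016,0.01,0,0,0,-1],[0.001,0.0016,0.02,0,0,0,-1],[0.001,0.0016,0.021,0,0,0,-1],[0.001,0.0016,0.021,0,0,0,-1]]]';python3 -m pendant '[[[0,0,0.002,0,0,0,-1],[0,0,0.003,0,0,0,-1]]]';python3 -m pendant '[[[0,0,0.002,0,0,0,-1],[0,0,0.002,0,0,0,-1]]]'; python3 - <<'E'
from h import *
Rz=Ro.from_euler('z',20.9,degrees=True);t=Rz.apply([.5754,-.0663,.256]);go(*t,-159.1)
E
```

```text
time_s: 5.65
tcp_pos: [0.5602, 0.1437, 0.2721]
eef_rot: [-180.0, -0.1, -159.2]
contact_force: [-0.4, 0.6, -1.3]
gripper_width: 0.0216
gripper_force: 50.0
time_s: 5.85
tcp_pos: [0.5605, 0.1437, 0.2699]
eef_rot: [180.0, 0.0, -159.2]
contact_force: [0.4, -0.4, -1.8]
gripper_width: 0.0218
gripper_force: 50.0
time_s: 6.05
tcp_pos: [0.5603, 0.1436, 0.2676]
eef_rot: [180.0, -0.0, -159.2]
contact_force: [0.2, 0.4, -1.1]
gripper_width: 0.0218
gripper_force: 50.0
t 6.05 shift [-0.0007 -0.0006  0.0116] turn [ 0.   -0.02 -0.14]
```

```bash
python3 -m pendant '[[[-0.0007,0,0.001,0,0,0,-1],[-0.0007,0,0.002,0,0,0,-1],[-0.0007,0,0.003,0,0,0,-1]]]';python3 -m pendant '[[[0,0,0.001,0,0,0,-1],[0,0,0.002,0,0,0,-1],[0,0,0.002,0,0,0,-1]]]'
```

```text
time_s: 6.35
tcp_pos: [0.5611, 0.1439, 0.2648]
eef_rot: [180.0, 0.0, -159.2]
contact_force: [0.2, -0.1, -1.6]
gripper_width: 0.022
gripper_force: 50.0
time_s: 6.65
tcp_pos: [0.561, 0.1439, 0.2627]
eef_rot: [-180.0, -0.0, -159.2]
contact_force: [0.2, -0.1, -1.9]
gripper_width: 0.0217
gripper_force: 50.0
```

```bash
python3 -m pendant '[[[0,0,0.002,0,0,0,-1],[0,0,0.004,0,0,0,-1],[0,0,0.006,0,0,0,-1],[0,0,0.0065,0,0,0,-1],[0,0,0.0065,0,0,0,-1]]]'; python3 -m pendant '[[[0,0.003,0,0,0,0,-1],[0,0.006,0,0,0,0,-1],[0,0.008,0,0,0,0,-1],[0,0.009,0,0,0,0,-1],[0,0.009,0,0,0,0,-1]]]'; python3 - <<'E'
from h import *
s=r.get_state();R=Ro.from_euler('z',20.9,degrees=True).inv();print(R.apply(s['tcp_pos']),R.apply(s['contact_force']))
E
```

```text
time_s: 7.15
tcp_pos: [0.561, 0.1439, 0.2562]
eef_rot: [-180.0, -0.0, -159.2]
contact_force: [0.1, 0.5, -1.2]
gripper_width: 0.0219
gripper_force: 50.0
time_s: 7.65
tcp_pos: [0.5578, 0.1526, 0.2564]
eef_rot: [180.0, 0.0, -159.2]
contact_force: [-1.1, -0.9, -0.9]
gripper_width: 0.0219
gripper_force: 50.0
[ 0.57552577 -0.05646074  0.25642227] [-1.3630512  -0.46270379 -0.85100349]
```

```bash
cat > f.py <<'E'
from h import *
s=r.get_state();R=Ro.from_euler('z',20.9,degrees=True).inv();print('F pos',(R.apply(s['tcp_pos'])*1000).round(2),'force',R.apply(s['contact_force']).round(1))
E
python3 -m pendant '[[[0,0.001,0,0,0,0,-1],[0,0.002,0,0,0,0,-1],[0,0.003,0,0,0,0,-1],[0,0.003,0,0,0,0,-1]]]';python3 f.py; python3 -m pendant '[[[0,0.001,0,0,0,0,-1],[0,0.002,0,0,0,0,-1],[0,0.002,0,0,0,0,-1]]]'; python3 f.py
```

```text
time_s: 8.05
tcp_pos: [0.5568, 0.1552, 0.2564]
eef_rot: [180.0, 0.0, -159.2]
contact_force: [-0.2, 0.4, -2.2]
gripper_width: 0.022
gripper_force: 50.0
F pos [575.54 -53.62 256.37] force [-0.1  0.5 -2.2]
time_s: 8.35
tcp_pos: [0.5561, 0.1571, 0.2564]
eef_rot: [180.0, 0.0, -159.2]
contact_force: [0.8, -1.0, -1.6]
gripper_width: 0.0218
gripper_force: 50.0
F pos [575.53 -51.61 256.35] force [ 0.4 -1.3 -1.6]
```

```bash
for k in 1 2 3; do :; done; python3 -m pendant '[[[0,0.001,0,0,0,0,-1],[0,0.001,0,0,0,0,-1]]]' >/dev/null;python3 f.py; python3 -m pendant '[[[0,0.001,0,0,0,0,-1],[0,0.001,0,0,0,0,-1]]]'>/dev/null;python3 f.py; python3 -m pendant '[[[0,0.001,0,0,0,0,-1],[0,0.001,0,0,0,0,-1]]]'>/dev/null; python3 f.py
```

```text
F pos [575.52 -50.98 256.34] force [ 0.7 -2.2 -2.3]
F pos [575.48 -50.03 256.29] force [ 0.7 -5.6 -2.5]
F pos [575.49 -49.   256.32] force [ 1.4 -4.9 -3.1]
```

```bash
python3 -m pendant '[[[0,0.001,0,0,0,0,-1],[0,0.001,0,0,0,0,-1]]]' >/dev/null;python3 f.py; python3 -m pendant '[[[0,0.001,0,0,0,0,-1],[0,0.001,0,0,0,0,-1]]]'>/dev/null;python3 f.py
```

```text
F pos [575.5  -48.01 256.31] force [ 0.1 -5.5 -3.2]
F pos [575.5  -47.05 256.32] force [ 1.4 -5.6 -3.1]
```

```bash
python3 -m pendant '[[[0,0.001,0,0,0,0,-1],[0,0.002,0,0,0,0,-1],[0,0.003,0,0,0,0,-1],[0,0.003,0,0,0,0,-1]]]' >/dev/null;python3 f.py; python3 -m pendant '[[[0,0.001,0,0,0,0,-1],[0,0.002,0,0,0,0,-1],[0,0.002,0,0,0,0,-1]]]'>/dev/null;python3 f.py; python3 -m pendant '[[[0,0.001,0,0,0,0,-1],[0,0.001,0,0,0,0,-1]]]'>/dev/null;python3 f.py
```

```text
F pos [575.52 -44.11 256.32] force [ 1.2 -6.4 -2.9]
F pos [575.54 -42.21 256.32] force [ 1.2 -6.9 -2.5]
F pos [575.52 -41.24 256.31] force [ 1.3 -7.7 -3. ]
```

```bash
python3 -m pendant '[[[0,0.0007,0,0,0,0,-1],[0,0.0007,0,0,0,0,-1]]]'>/dev/null;python3 f.py; python3 - <<'E'
from h import *
i=r.capture('wrist')[:,:,::-1];j=r.capture('scene')[:,:,::-1]
cv2.imwrite('pics/w4.png',np.hstack([cv2.resize(i[70:250,180:380],(400,360),interpolation=2),cv2.resize(j[200:300,290:401],(400,360),interpolation=2)]))
E
```

```text
F pos [575.53 -40.56 256.3 ] force [ 1.3 -6.6 -2.8]
```

View pics/w4.png

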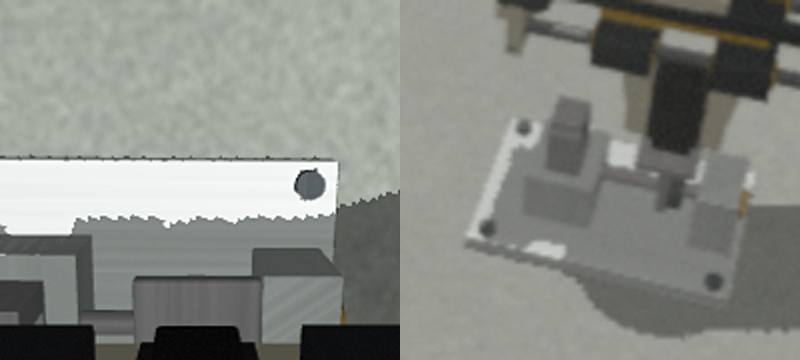

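The link is up: its top moved from crop row 113 to row 97, about 12 mm. I back the fork off gently and lift it out.

```bash
python3 -m pendant '[[[0,-0.003,0,0,0,0,-1],[0,-0.006,0,0,0,0,-1],[0,-0.01,0,0,0,0,-1],[0,-0.015,0,0,0,0,-1],[0,-0.018,0,0,0,0,-1]]]' >/dev/null;python3 f.py; python3 -m pendant '[[[0,0,-0.005,0,0,0,-1],[0,0,-0.02,0,0,0,-1],[0,0,-0.05,0,0,0,-1],[0,0,-0.09,0,0,0,-1],[0,0,-0.1,0,0,0,-1]]]';python3 f.py
python3 -c "
from h import *
go(.622,-.2307,.342,169.8)"
```

```text
F pos [575.51 -58.29 256.37] force [-0.3  0.4 -2.4]
time_s: 11.55
tcp_pos: [0.5594, 0.1516, 0.3614]
eef_rot: [180.0, 0.4, -159.2]
contact_force: [0.6, 0.9, -0.6]
gripper_width: 0.0218
gripper_force: 50.0
F pos [576.66 -57.92 361.42] force [ 0.9  0.6 -0.6]
t 11.55 shift [ 0.0775 -0.3796  0.0188] turn [ 0.13  0.39 31.01]
```

```bash
python3 -m pendant '[[[0.009,-0.044,0,0,0,6,-1],[0.018,-0.088,0,0,0,12,-1],[0.027,-0.132,0,0,0,18,-1],[0.036,-0.176,0,0,0,24,-1],[0.045,-0.22,0,0,0,31,-1]]]' >/dev/null; python3 -c "
from h import *
go(.622,-.2307,.342,169.8)"
```

```text
t 12.05 shift [-0.0562 -0.1509  0.0145] turn [ 0.02  0.01 -0.26]
```

```bash
python3 -m pendant '[[[-0.015,-0.04,0.0,0,0,0,-1],[-0.03,-0.08,0.0,0,0,0,-1],[-0.045,-0.12,0,0,0,0,-1],[-0.056,-0.145,0.01,0,0,0,-1],[-0.056,-0.145,0.01,0,0,0,-1]]]' >/dev/null; python3 -m pendant '[[[0,0,0,0,0,0,-1],[0,0,0,0,0,0,-1],[0,0,0,0,0,0,-1]]]';python3 -c "
from h import *
go(.622,-.2307,.300,169.8)"
```

```text
time_s: 12.85
tcp_pos: [0.6237, -0.2221, 0.3469]
eef_rot: [180.0, 0.0, 169.8]
contact_force: [0.2, 0.3, -2.1]
gripper_width: 0.0216
gripper_force: 50.0
t 12.85 shift [ 0.0002 -0.0087  0.0469] turn [0.01 0.04 0.05]
```

```bash
python3 -m pendant '[[[0,-0.0087,0.01,0,0,0,-1],[0,-0.0087,0.03,0,0,0,-1],[0,-0.0087,0.055,0,0,0,-1],[0,-0.0087,0.055,0,0,0,-1]]]';python3 -c "
from h import *
go(.622,-.2307,.242,169.8)"
```

```text
time_s: 13.25
tcp_pos: [0.6205, -0.2313, 0.2874]
eef_rot: [180.0, -0.4, 169.8]
contact_force: [-0.5, -0.2, -2.4]
gripper_width: 0.0217
gripper_force: 50.0
t 13.25 shift [-0.0016  0.0009  0.0454] turn [ 0.02 -0.37 -0.05]
```

```bash
python3 -m pendant '[[[0,0,0.01,0,0,0,-1],[0,0,0.02,0,0,0,-1],[0,0,0.03,0,0,0,-1],[0,0,0.037,0,0,0,-1],[0,0,0.037,0,0,0,-1]]]';python3 -m pendant '[[[0,0,0,0,0,0,-1]]]' >/dev/null;python3 -c "
from h import *
go(.622,-.2307,.242,169.8)"
```

```text
time_s: 13.75
tcp_pos: [0.6217, -0.2317, 0.2531]
eef_rot: [180.0, -0.1, 169.8]
contact_force: [0.2, -0.1, -2.4]
gripper_width: 0.0218
gripper_force: 50.0
t 13.85 shift [0.0004 0.001  0.0124] turn [-0.01  0.   -0.02]
```

```bash
python3 -m pendant '[[[0,0.001,0.006,0,0,0,-1],[0,0.001,0.009,0,0,0,-1],[0,0.001,0.011,0,0,0,-1],[0,0.001,0.011,0,0,0,-1]]]';python3 -m pendant '[[[0,0,0.001,0,0,0,-1],[0,0,0.001,0,0,0,-1]]]'
```

```text
time_s: 14.25
tcp_pos: [0.6221, -0.2307, 0.243]
eef_rot: [-180.0, -0.0, 169.8]
contact_force: [1.2, -0.2, -1.0]
gripper_width: 0.0218
gripper_force: 50.0
time_s: 14.45
tcp_pos: [0.6222, -0.2308, 0.2424]
eef_rot: [180.0, 0.0, 169.8]
contact_force: [0.7, 1.1, -0.9]
gripper_width: 0.0218
gripper_force: 50.0
```

```bash
python3 -m pendant '[[[0,0,0,0,0,0,0.3],[0,0,0,0,0,0,0.3],[0,0,0,0,0,0,0.3],[0,0,0,0,0,0,0.3],[0,0,0,0,0,0,0.3]]]';python3 -m pendant '[[[0,0,-0.02,0,0,0,0.3],[0,0,-0.06,0,0,0,0.3],[0,0,-0.1,0,0,0,0.3],[0,0,-0.11,0,0,0,0.3],[0,0,-0.11,0,0,0,0.3]]]';python3 - <<'E'
from h import *
s=r.get_state();R0=Ro.from_euler('xyz',s['eef_rot'],degrees=True)
cv2.imwrite('pics/w5.png',r.capture('wrist')[:,:,::-1])
t=Ro.from_euler('z',20.9,degrees=True).apply([.5756,-.0973,.32]);print(t);go(*t,-159.1)
E
```

```text
time_s: 14.95
tcp_pos: [0.6223, -0.2308, 0.2425]
eef_rot: [-180.0, 0.0, 169.8]
contact_force: [0.5, 0.5, 0.4]
gripper_width: 0.0544
gripper_force: 0.0
time_s: 15.45
tcp_pos: [0.6226, -0.2308, 0.355]
eef_rot: [180.0, 0.3, 169.8]
contact_force: [0.2, 0.9, -0.1]
gripper_width: 0.0572
gripper_force: 0.0
[0.5724387 0.1144403 0.32     ]
t 15.5 shift [0.1103 0.3308 0.0329] turn [  0.     0.1  -31.14]
```

View pics/w5.png

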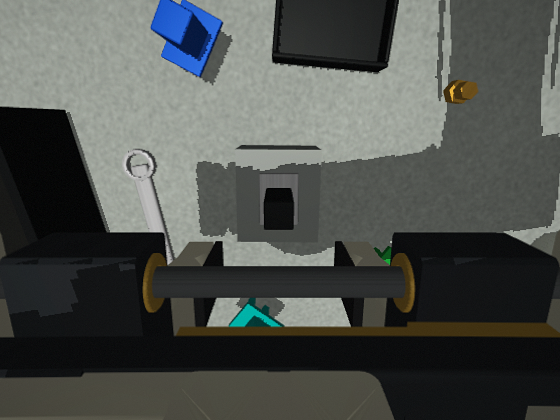

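The tool stands upright in its stand, handle at (278,208), as before. On to the link.

```bash
python3 -m pendant '[[[0.014,0.042,0,0,0,-7,0.1],[0.028,0.084,0,0,0,-14,0.1],[0.042,0.126,0,0,0,-21,0.1],[0.056,0.168,0,0,0,-28,0.1],[0.07,0.21,0,0,0,-31.1,0.1]]]'>/dev/null; python3 - <<'E'
from h import *
P=np.load('w2.npy',allow_pickle=True).item();R=Ro.from_euler('z',20.9,degrees=True)
print(R.inv().apply(at('wrist',[(247.5,163)],.064,P))*1000)
go(*R.apply([.5756,-.0973,.29]),-159.1)
E
```

```text
[[572.87078188 -96.59102683  64.        ]]
t 16.0 shift [-0.0289  0.1224  0.0604] turn [ 0.03 -0.16  0.21]
```

```bash
python3 -m pendant '[[[-0.01,0.04,0,0,0,0,0.1],[-0.02,0.08,0,0,0,0,0.1],[-0.028,0.115,0.01,0,0,0,0.1],[-0.028,0.117,0.04,0,0,0,0.1],[-0.028,0.117,0.04,0,0,0,0.1]]]'>/dev/null;python3 -m pendant '[[[0,0,0,0,0,0,0.1],[0,0,0,0,0,0,0.1]]]'; python3 - <<'E'
from h import *
R=Ro.from_euler('z',20.9,degrees=True)
go(*R.apply([.5756,-.0973,.23]),-159.1)
s=r.get_state();P=r.camera_params('wrist');i=r.capture('wrist')[:,:,::-1]
cv2.imwrite('pics/w6.png',i);np.save('w6.npy',P,allow_pickle=True);
E
```

```text
time_s: 16.7
tcp_pos: [0.5756, 0.107, 0.3129]
eef_rot: [-180.0, 0.0, -159.2]
contact_force: [1.3, 0.1, 0.2]
gripper_width: 0.0483
gripper_force: 0.0
t 16.7 shift [0.0003 0.0081 0.0829] turn [-0.02  0.01 -0.07]
```

View pics/w6.png

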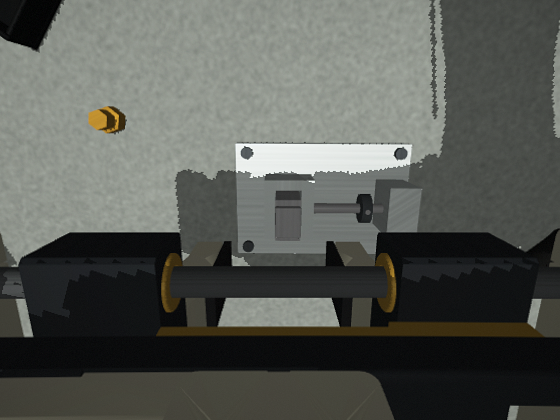

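The link stands up with its top at (275–301, ~210–240); the collar has sprung back, at (364,209).

```bash
python3 - <<'E'
from h import *
P=np.load('w6.npy',allow_pickle=True).item();i=cv2.imread('pics/w6.png');g=cv2.cvtColor(i,6)
print(g[184:246:2,288]);print(g[225,266:312:2])
s=r.get_state();R0=Ro.from_euler('xyz',s['eef_rot'],degrees=True)
print(R0.inv().apply(at('wrist',[(275.5,210),(301,210),(275.5,240),(301,240)],.076,P)-s['tcp_pos']).round(4))
E
```

```text
[123 123 124  99  52  54  51  50  81  89  88  56  79  91  92  92  89  91
  92  90  90  90  90  90  91  91  91  87  89 120 118]
[117 118 118 118 113  89  92  89  86  92  89  89  91  89  90  89  90  82
 118 117 117 116 118]
[[ 0.0099 -0.0021  0.2372]
 [ 0.0099  0.0153  0.2372]
 [-0.0118 -0.0021  0.2372]
 [-0.0118  0.0156  0.2372]]
```

```bash
python3 -m pendant '[[[-0.0005,0.007,0.01,0,0,0,0.1],[-0.0005,0.007,0.04,0,0,0,0.1],[-0.0005,0.007,0.07,0,0,0,0.1],[-0.0005,0.007,0.082,0,0,0,0.1],[-0.0005,0.007,0.082,0,0,0,0.1]]]' 25;python3 -m pendant '[[[0,0,0,0,0,0,-0.3],[0,0,0,0,0,0,-0.5],[0,0,0,0,0,0,-1],[0,0,0,0,0,0,-1],[0,0,0,0,0,0,-1]]]'; python3 f.py
```

```text
time_s: 17.25
tcp_pos: [0.5726, 0.114, 0.2287]
eef_rot: [-180.0, -0.2, -159.2]
contact_force: [0.0, -0.0, 0.8]
gripper_width: 0.0481
gripper_force: 0.0
time_s: 17.75
tcp_pos: [0.5735, 0.1141, 0.2312]
eef_rot: [-180.0, 0.1, -159.1]
contact_force: [2.8, -4.8, 3.6]
gripper_width: 0.0181
gripper_force: 24.8
F pos [576.47 -98.01 231.16] force [ 0.9 -5.5  3.6]
```

```bash
python3 -m pendant '[[[0,-0.0007,0,0,0,0,-1],[0,-0.0007,0,0,0,0,-1]]]' ;python3 f.py; python3 -m pendant '[[[0,0,-0.005,0,0,0,-1],[0,0,-0.012,0,0,0,-1],[0,0,-0.02,0,0,0,-1],[0,0,-0.03,0,0,0,-1]]]'; python3 f.py
```

```text
time_s: 17.95
tcp_pos: [0.5737, 0.1137, 0.231]
eef_rot: [-180.0, 0.1, -159.1]
contact_force: [1.4, -2.2, 5.6]
gripper_width: 0.018
gripper_force: 24.8
F pos [576.54 -98.48 231.04] force [ 0.5 -2.5  5.6]
time_s: 18.35
tcp_pos: [0.573, 0.1138, 0.2607]
eef_rot: [180.0, -0.1, -159.1]
contact_force: [-0.3, 0.0, -1.3]
gripper_width: 0.018
gripper_force: 24.9
F pos [575.9  -98.1  260.71] force [-0.2  0.1 -1.3]
```

```bash
python3 -m pendant '[[[0,0,-0.04,0,0,0,-1],[0,0,-0.07,0,0,0,-1],[0,0,-0.075,0,0,0,-1],[0,0,-0.075,0,0,0,-1]]]';python3 -c "
from h import *
go(.458,-.149,.335,164.5)"
```

```text
time_s: 18.75
tcp_pos: [0.5732, 0.1139, 0.3371]
eef_rot: [179.9, 0.2, -159.1]
contact_force: [-0.4, -0.3, -2.1]
gripper_width: 0.0174
gripper_force: 24.9
t 18.75 shift [ 0.2013 -0.2046  0.0014] turn [ 0.1   0.14 36.37]
```

```bash
python3 -m pendant '[[[0.03,-0.03,0,0,0,7,-1],[0.06,-0.06,0,0,0,14,-1],[0.09,-0.09,0,0,0,21,-1],[0.12,-0.12,0,0,0,28,-1],[0.15,-0.15,0,0,0,36,-1]]]' >/dev/null; python3 -c "
from h import *
go(.458,-.149,.335,164.5)"
```

```text
t 19.25 shift [ 0.008  -0.0726 -0.0008] turn [-0.04 -0.13  0.09]
```

```bash
python3 -m pendant '[[[0.004,-0.03,0,0,0,0,-1],[0.008,-0.06,0,0,0,0,-1],[0.008,-0.07,0,0,0,0,-1],[0.008,-0.07,0.03,0,0,0,-1],[0.008,-0.07,0.07,0,0,0,-1]]]' >/dev/null;python3 -m pendant '[[[0,0,0,0,0,0,-1],[0,0,0,0,0,0,-1]]]'; python3 -c "
from h import *
go(.458,-.149,.215,164.5)"
```

```text
time_s: 19.95
tcp_pos: [0.4607, -0.1452, 0.265]
eef_rot: [-179.9, -0.2, 164.9]
contact_force: [0.3, 0.8, -1.4]
gripper_width: 0.0176
gripper_force: 24.9
t 19.95 shift [ 0.0014 -0.0043  0.0501] turn [-0.08 -0.16  0.4 ]
```

```bash
python3 -m pendant '[[[0,-0.003,0.015,0,0,0,-1],[0,-0.003,0.03,0,0,0,-1],[0,-0.003,0.045,0,0,0,-1],[0,-0.003,0.046,0,0,0,-1],[0,-0.003,0.046,0,0,0,-1]]]'; for i in 1; do python3 -m pendant '[[[0,0,0.001,0,0,0,-1],[0,0,0.002,0,0,0,-1],[0,0,0.003,0,0,0,-1]]]'|grep -E 'tcp|cont'; python3 -m pendant '[[[0,0,0.001,0,0,0,-1],[0,0,0.002,0,0,0,-1]]]'|grep -E 'tcp|cont'; done
```

```text
time_s: 20.45
tcp_pos: [0.4607, -0.1481, 0.2206]
eef_rot: [180.0, 0.1, 164.9]
contact_force: [-0.2, 0.0, -1.3]
gripper_width: 0.0179
gripper_force: 24.9
tcp_pos: [0.4601, -0.1482, 0.217]
contact_force: [0.1, 0.1, -1.9]
tcp_pos: [0.4599, -0.1483, 0.2144]
contact_force: [0.1, 0.0, -2.2]
```

```bash
python3 -m pendant '[[[0,0,0.001,0,0,0,-1],[0,0,0.002,0,0,0,-1]]]'|grep -E 'tcp|cont';python3 -m pendant '[[[0,0,0.001,0,0,0,-1],[0,0,0.001,0,0,0,-1]]]'|grep -E 'tcp|cont';python3 -m pendant '[[[0,0,0.001,0,0,0,-1],[0,0,0.001,0,0,0,-1]]]'|grep -E 'tcp|cont';python3 -m pendant '[[[0,0,0.001,0,0,0,-1],[0,0,0.001,0,0,0,-1]]]'|grep -E 'tcp|cont'
```

```text
tcp_pos: [0.4598, -0.1483, 0.2122]
contact_force: [0.5, 0.6, -1.4]
tcp_pos: [0.4598, -0.1483, 0.2112]
contact_force: [0.7, 0.6, -1.0]
tcp_pos: [0.4598, -0.1483, 0.2103]
contact_force: [-1.1, -0.6, -2.5]
tcp_pos: [0.4598, -0.1483, 0.2093]
contact_force: [-0.1, 0.0, -2.2]
```

```bash
python3 -m pendant '[[[0,0,0.001,0,0,0,-1],[0,0,0.001,0,0,0,-1]]]'|grep -E 'tcp|cont';python3 -m pendant '[[[0,0,0.001,0,0,0,-1],[0,0,0.001,0,0,0,-1]]]'|grep -E 'tcp|cont'
```

```text
tcp_pos: [0.4599, -0.1484, 0.209]
contact_force: [-2.6, 0.9, 7.6]
tcp_pos: [0.4599, -0.1484, 0.2089]
contact_force: [-5.9, 1.4, 19.8]
```

Contact, with the link on the tray floor. I back up 1 mm, release and retreat.

```bash
python3 -m pendant '[[[0,0,-0.0012,0,0,0,-1],[0,0,-0.0012,0,0,0,-1]]]'|grep -E 'tcp|cont'; python3 -m pendant '[[[0,0,0,0,0,0,-0.2],[0,0,0,0,0,0,-0.1],[0,0,0,0,0,0,-0.1],[0,0,0,0,0,0,-0.1]]]';python3 -m pendant '[[[0,0,-0.01,0,0,0,-0.1],[0,0,-0.03,0,0,0,-0.1],[0,0,-0.07,0,0,0,-0.1],[0,0,-0.12,0,0,0,-0.1],[0,0,-0.13,0,0,0,-0.1]]]'; python3 - <<'E'
from h import *
i=r.capture('wrist')[:,:,::-1];j=r.capture('scene')[:,:,::-1]
cv2.imwrite('pics/w7.png',np.hstack([cv2.resize(i,(400,300),interpolation=3),cv2.resize(j[110:290,130:370],(400,300),interpolation=2)]))
E
```

```text
tcp_pos: [0.46, -0.1483, 0.209]
contact_force: [-2.9, -0.4, 8.4]
time_s: 22.75
tcp_pos: [0.4599, -0.1483, 0.2084]
eef_rot: [-180.0, -0.0, 164.9]
contact_force: [-0.1, 0.1, -0.1]
gripper_width: 0.0389
gripper_force: 0.0
time_s: 23.25
tcp_pos: [0.4613, -0.1485, 0.3448]
eef_rot: [179.9, 0.5, 164.9]
contact_force: [-0.3, -0.3, -0.7]
gripper_width: 0.0396
gripper_force: 0.0
```

View pics/w7.png

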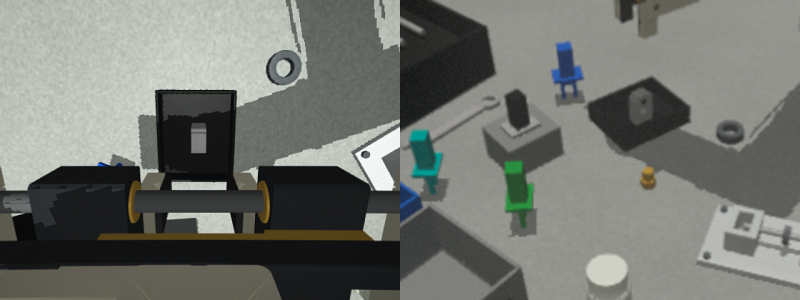

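The link stands in the tray (scene crop (640,105)), the tool is upright in its stand (515,110), the pocket is empty, and the bystanders are where they were.

```bash
python3 -m pendant '[[[0,0,0,0,0,0,-0.1],[0,0,0,0,0,0,-0.1],[0,0,0,0,0,0,-0.1]]]'|head -2; python3 -c "
from plant import r
print(r.close_job())"
```

```text
time_s: 23.65
tcp_pos: [0.4596, -0.1483, 0.3374]
the job is handed in; nothing more can be done
None
```

The job is done and handed in at 23.7 s: the link was freed with at most about 8 N of measured push on the collar, the tool is back upright in its stand, and the link stands in the tray with the other things where they were.

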